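# Drop a spent battery into the collection box and hold its trap open

## Robot

A 6-joint arm with a two-finger parallel gripper is mounted at the origin on the work surface. World frame = base frame: x ahead of the robot, y to its left, z up, the work surface at z = 0. Lengths are in mm, angles in rad, forces in N, time in s.
With the tool pointing down it reaches from about 400 to 825 mm from the base axis. Payload 7 kg.
Tool frame: the origin (TCP) lies at the very end of the fingers, on their centre line; the grasp point (between the pads) lies 19 mm behind it; z points along the fingers, y is the direction in which the jaws open and shut (so a half turn about z gives the same grasp; the last joint's range is limited). The gripper opens to 88 mm and grips with 3 to 60 N. Pads are 19 mm wide; open, the fingers measure 130 mm over their backs; the gripper's body (78 mm by 193 mm) begins 47 mm behind the grasp point.
Start: joints at [1.631, 0.359, 0.012, 0, -1.224, -0.288], TCP at [152.449, 657.537, 226.561] pointing down, gripper open.
Joint ranges: [-3.07, 3.07], [-1.43, 2.12], [-1.02, 1.25], [-3.03, 1.67], [-3.05, -0], [-3.03, 3.03]. Speed limits (rad/s): [2.39, 2.39, 3.01, 3.14, 3.14, 3.14].

## Interface

Orientations are given as a unit quaternion [x, y, z, w].
In Python, from plant import bot gives the robot as it stands. Calls block until the motion is done:
- bot.move_ptp(position, orientation): joint-space move of the TCP to a pose.
- bot.line_to(position, velocity=150, ori=None): straight line of the TCP; ori=None keeps the orientation; velocity is the mean speed in mm/s.
- bot.move_joints(angles): joint-space move.
- bot.move_gripper(opening, force=None): finger opening in mm; force is the grip in N (None keeps the last); returns when the fingers have stopped.
- bot.pause(seconds).
- bot.solve_ik(position, orientation): joint angles nearest the present ones, or None.
- bot.read_state(): the state.
- bot.camera(name): name is "side" or "top" or "wrist"; returns the picture (384x512x3 uint8, red, green, blue); there is no depth.
- bot.get_calibration(name): a dict with "fx", "fy", "cx", "cy" (pixels), "view" (4x4, takes a point from world to camera coordinates); the wrist camera has in their place "T_tool_cam" (4x4, takes a point from camera to tool coordinates, whose origin is the TCP and whose axes are the flange's). Camera axes: x right, y up, looking along -z (the intrinsics and any distortion apply to the point x, -y, -z); pixel columns grow to the right and rows downward; lengths in mm; the calibration is good to about 2 mm. A picture is of the moment at which its call begins: read the wrist's pose just before it. get_calibration takes no time and is no camera call.
A pose or a line that the arm cannot do raises bot.Unreachable and nothing moves.
- bot.close_job(): hands the job in, once; it reports no verdict.
The state is a dict: "t": time; "joint_pos": joint angles; "qvel": joint speeds; "tau": joint torques, N m; "tcp_pos": TCP position; "eef_rot": TCP orientation; "contact_force": force on the tool from outside, world axes, zero at the start; "moment": the same for the moment, N m; "width": finger opening in mm.
Only numpy, scipy, OpenCV 4.12 (cv2) and the standard library are available. Lean on these libraries where they do the work, as an engineer would, in place of code of your own. Each camera call takes 0.05 s, during which the arm holds its last target. There are 200 camera calls.

## Task

Take the spent battery out of the blue basket and set it in the well on top of the battery collection box, resting on the closed trap slide, and let go of it. Then pull the slide out by its orange tab until its black pointer stands in the green band of the scale, so that the battery drops into the box, and finish while still holding the slide there against its spring so that I can look inside. Leave the tape roll, the calculator and the eraser where they are.

Things in the scene. Friction and masses are not known exactly. Their poses are not given: they have to be found in the camera images.
- basket: Fixed blue open basket, 170 (its x) x 230 (its y) x 55 mm high, walls and floor 4 mm. Origin: centre of its underside, on the desk.
- battery: Spent block battery, grey with a yellow band, 46 (its x) x 30 (its y) x 32 mm high, about 90 g, upright in the basket. Origin: centre of its underside, z up.
- eraser: White eraser in a green sleeve, 45 (its x) x 20 (its y) x 12 mm, lying in the same basket near the end at the basket's -y. Origin: centre of its underside. A bystander.
- collector: Fixed battery collection box: clear walls, white deck, 124 (its x) x 150 (its y) x 115 mm high. Origin: centre of its underside, on the desk. Its -x side is the front, where the slide comes out. A white scale rail, 14 mm wide, top 98 mm above the desk, runs out 160 mm from the front at its y = +66 mm.
- well (a point): Centre of the floor of the square well in the collector's deck: open on top, 64 x 64 mm, 15 mm deep (floor 100 mm, deck 115 mm above the desk). Axes as the collector's. Its floor is the trap slide's plate: as the slide is pulled out, the battery stays behind against the well's front edge and drops about 90 mm into the box; it has dropped once the slide is at the mark.
- mark (a point): Middle of the green band on top of the scale rail. The band is 12 mm long along the collector's x. The slide's black pointer, in line with the tab, stands over its middle when joint slide = 0.074.
- slide (a joint): How far the slide is pulled out, m: 0 = closed, grows as it moves along the collector's -x, 0.074 = pointer in the middle of the green band (band 0.068 to 0.080), stop at 0.095. A spring draws it shut, with about 4 N when closed and 11 N at the mark: let go, it shuts.
- pull_tab: Upright orange tab on the slide's outer end: 12 mm thick along the collector's x (the pull), 40 wide along its y, 50 high. Origin: centre of its foot, 100 mm above the desk on the slide's plate, 113 mm before the collector's centre (51 mm before its front) when closed. Axes as the collector's. Its upper 35 mm stand above the deck: pinch front and back faces from above.
- tab_grip (a point): Point inside the tab, 30 mm above its foot, 130 mm above the desk; moves with the slide.
- tape: Amber roll of adhesive tape lying flat beyond the work, 90 mm across with a 72 mm hole, 25 mm high. Origin: centre of its underside. A bystander.
- calculator: White desk calculator, 120 (its x) x 75 (its y) x 18 mm, near the robot. Origin: centre of its underside. A bystander.

How it is judged (in metres and radians):
On the way, in this order (a step that is already met when the one before it is completed fails the run):
1. the battery is lifted clear of the basket (height (world z) of battery above 0.06 m and contact force between battery and basket below 0.01 N and contact force between the fingers and battery above 0.5 N), for 0.1 s.
2. the battery rests in the well on the closed slide, released (z of battery in the frame of well between -0.006 and 0.008 m and horizontal distance between battery and well below 0.03 m and angle between battery's own z axis and vertical below 0.15 rad and contact force between the fingers and battery below 0.05 N and linear speed of battery below 0.03 m/s and value of joint slide below 0.008 m), for 0.2 s.
3. the slide is pulled out to the green band and the battery has dropped into the box (value of joint slide between 0.068 and 0.08 m and z of battery in the frame of collector between 0 and 0.06 m and horizontal distance between battery and well below 0.09 m and contact force between the fingers and pull_tab above 3 N), for 0.3 s.
At the end, for the whole second after the job is handed in: The fingers hold the slide by its orange tab (more than 3 N between them), at rest, with the pointer in the green band (slide 68 to 80 mm out), and the battery lies inside the box below the slide (all of step 3 and velocity of joint slide between -0.01 and 0.01 m/s and linear speed of battery below 0.05 m/s); the arm keeps its last pose, push and grip.
It fails at once if the tape roll or the calculator is shifted by more than 30 mm (distance of any of tape, calculator from where it was at the start of the episode above 0.03 m).
It fails at once if the eraser is shifted by more than 50 mm (distance of eraser from where it was at the start of the episode above 0.05 m).
It also fails if it takes over 64 s, if anything falls off the work surface, if the arm or the gripper's body presses on something with over 40 N, if the wrist force passes 120 N, or if a joint passes its speed limit or range.

## Working session

There is one attempt and no reset: what is moved stays moved. The work goes in short steps, each a Python script; the robot and the scene stay as the last script left them, time stands still between calls to the robot, and variables do not carry over. Pictures are saved under pics/ and viewed, about 8 in all and at most 12, crops included, and the job is handed in when it is done.

```bash
mkdir -p pics; ls; python3 - <<'E'
from plant import bot
import cv2,numpy as np
for n in ["top","side"]:
    im=bot.camera(n); cv2.imwrite(f"pics/{n}0.png",im[:,:,::-1])
    c=bot.get_calibration(n); print(n,{k:(np.round(v,3).tolist()) for k,v in c.items()})
c=bot.get_calibration("wrist"); print({k:(np.round(v,3).tolist()) for k,v in c.items()})
print(bot.read_state())
E
```

```text
pics
top {'fx': 450.982, 'fy': 450.982, 'cx': 253.305, 'cy': 197.684, 'view': [[0.023, -1.0, 0.002, -9.585], [0.992, 0.023, 0.127, -639.141], [-0.127, -0.001, 0.992, -1129.183], [0.0, 0.0, 0.0, 1.0]]}
side {'fx': 479.754, 'fy': 479.754, 'cx': 252.058, 'cy': 190.845, 'view': [[-0.973, -0.23, -0.008, 612.081], [0.163, -0.713, 0.682, -174.568], [-0.162, 0.663, 0.731, -899.24], [0.0, 0.0, 0.0, 1.0]]}
{'fx': 265.771, 'fy': 265.771, 'cx': 253.094, 'cy': 192.434, 'T_tool_cam': [[0.0, 0.962, 0.272, 72.693], [1.0, -0.0, -0.0, -0.702], [-0.0, 0.272, -0.962, -157.578], [0.0, 0.0, 0.0, 1.0]]}
{'t': 0.1, 'joint_pos': array([ 1.63109122e+00,  3.59291783e-01,  1.11962317e-02, -3.28152519e-04,
       -1.22410293e+00, -2.88123938e-01]), 'qvel': array([-0.00058646, -0.00205126,  0.00112128, -0.00018957,  0.00088141,
       -0.00020878]), 'tau': array([-1.10089695e-03, -5.84166169e+01,  2.93748701e+01,  7.01551706e+00,
        1.00924724e-02, -5.90276227e-05]), 'tcp_pos': array([152.361508  , 657.14819965, 225.74794279]), 'eef_rot': array([ 9.93512147e-01, -1.13723781e-01, -3.04219564e-05,  7.17207912e-04]), 'contact_force': array([-0.39183548, -0.15556608,  0.54979715]), 'moment': array([-0.05049933, -0.03103005,  0.05237889]), 'width': 88.02460353846499}
```

View pics/top0.png

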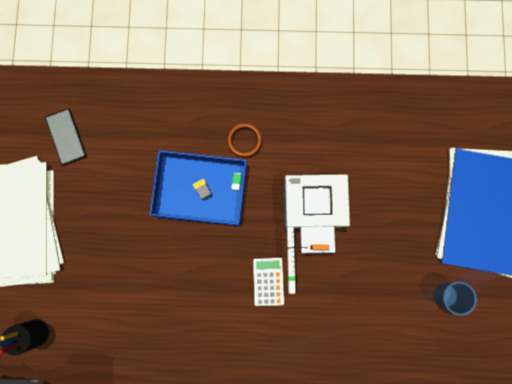

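View pics/side0.png

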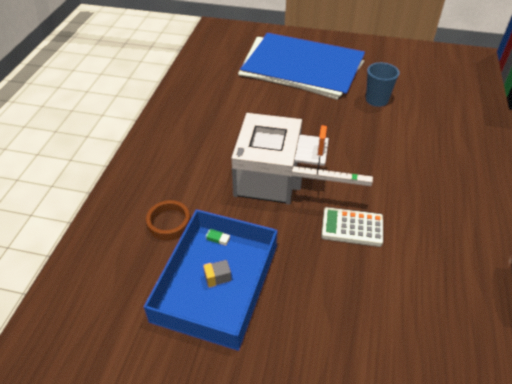

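Top view: the battery is at about (202,189) in the basket, the eraser at (236,181), the well at (317,201), the tab at (320,247), the rail with its green band at (291,278), the calculator at (268,282) and the tape at (244,140). The side view agrees. Next I'll get coarse positions and then close-up wrist views.

```bash
cat > h.py <<'E'
from plant import bot
import cv2,numpy as np
from scipy.spatial.transform import Rotation as R
def quat(yaw):  # tool down, jaw axis y at world angle yaw (rad)
    z=np.array([0,0,-1.]);y=np.array([np.cos(yaw),np.sin(yaw),0]);x=np.cross(y,z)
    return R.from_matrix(np.c_[x,y,z]).as_quat()
def cam2world(name,st=None):
    c=bot.get_calibration(name)
    if name!="wrist": return c,np.linalg.inv(np.array(c["view"]))
    T=np.eye(4);T[:3,:3]=R.from_quat(st["eef_rot"]).as_matrix();T[:3,3]=st["tcp_pos"]
    return c,T@np.array(c["T_tool_cam"])
def cast(cw,uv,z):
    c,W=cw;uv=np.atleast_2d(np.asarray(uv,float))
    d=np.c_[(uv[:,0]-c["cx"])/c["fx"],-(uv[:,1]-c["cy"])/c["fy"],-np.ones(len(uv))]@W[:3,:3].T
    o=W[:3,3];return o+d*((z-o[2])/d[:,2])[:,None]
def project(cw,P):
    c,W=cw;V=np.linalg.inv(W);p=np.atleast_2d(P)@V[:3,:3].T+V[:3,3]
    return np.c_[c["cx"]+c["fx"]*p[:,0]/-p[:,2],c["cy"]+c["fy"]*p[:,1]/p[:,2]]
def hsv(im): return cv2.cvtColor(im,cv2.COLOR_RGB2HSV)
def blobs(mask,amin=8):
    n,l,s,c=cv2.connectedComponentsWithStats(mask.astype(np.uint8))
    return [(s[i,4],c[i],cv2.minAreaRect(np.argwhere(l==i)[:,::-1].astype(np.float32)),l==i) for i in range(1,n) if s[i,4]>=amin]
E
python3 - <<'E'
from h import *
im=cv2.imread("pics/top0.png")[:,:,::-1].copy();H=hsv(im);cw=cam2world("top")
print("cam",cw[1][:3,3])
h,s,v=H[...,0],H[...,1],H[...,2]
def sh(n,m,z,box):
    k=np.zeros_like(m);a,b,c,d=box;k[b:d,a:c]=m[b:d,a:c]
    for A,c,r,_ in blobs(k): print(n,A,c.round(1),cast(cw,c,z)[0].round(),"corners",cast(cw,cv2.boxPoints(r),z)[:,:2].round().tolist())
sh("batt",~((h>105)&(h<125)&(s>150)),36,(185,172,222,208))
sh("tab",(h<16)&(s>180)&(v>150),150,(305,235,340,260))
sh("green",(h>45)&(h<85)&(s>120),98,(280,260,300,295))
sh("white",(s<40)&(v>150),115,(280,170,355,230))
sh("calc",(s<60)&(v>150),18,(250,255,286,308))
E
```

```text
cam [ 490.28983548    3.51968766 1201.35343768]
batt 256 [201.7 188.5] [661. 140.  36.] corners [[675.0, 169.0], [691.0, 138.0], [645.0, 113.0], [629.0, 144.0]]
tab 17 [323.9 247.2] [ 513. -161.  150.] corners [[516.0, -148.0], [516.0, -171.0], [512.0, -171.0], [511.0, -148.0]]
green 24 [291.5 278. ] [439. -92.  98.] corners [[441.0, -83.0], [441.0, -100.0], [437.0, -100.0], [436.0, -83.0]]
white 2504 [316.5 202. ] [ 623. -149.  115.] corners [[555.0, -73.0], [687.0, -71.0], [691.0, -228.0], [559.0, -227.0]]
white 670 [316.5 200.5] [ 626. -149.  115.] corners [[656.0, -118.0], [658.0, -179.0], [597.0, -179.0], [595.0, -119.0]]
calc 1136 [267.2 283.7] [419. -36.  18.] corners [[483.0, 3.0], [487.0, -73.0], [367.0, -79.0], [363.0, -3.0]]
```

```bash
python3 - <<'E'
from h import *
for P in [(660,140,180),(624,-150,160),(511,-152,160)]:
  for d in [-62,118,0,180,2]:
    q=bot.solve_ik(P,quat(np.radians(d)));print(P,d,None if q is None else np.round(q,2))
q=quat(np.radians(-62));a=bot.solve_ik((660,140,180),q)
b=quat(np.radians(118));b1=bot.solve_ik((660,140,180),b)
j=bot.read_state()["joint_pos"]
use=min([(abs(x-j).max(),i) for i,x in enumerate([a,b1]) if x is not None])[1]
bot.move_ptp((660,140,180),[q,b][use])
bot.pause(.3);st=bot.read_state();im=bot.camera("wrist");np.save("w1.npy",np.r_[st["tcp_pos"],st["eef_rot"]])
cv2.imwrite("pics/w1.png",im[:,:,::-1]);print(use,st["t"],st["tcp_pos"],st["joint_pos"].round(2))
E
```

```text
(660, 140, 180) -62 [ 0.5   0.39 -0.05  0.   -1.13  1.56]
(660, 140, 180) 118 [ 0.5   0.39 -0.05  0.   -1.13 -1.58]
(660, 140, 180) 0 [ 0.5   0.39 -0.05  0.   -1.13  2.64]
(660, 140, 180) 180 [ 0.5   0.39 -0.05  0.   -1.13 -0.5 ]
(660, 140, 180) 2 [ 0.5   0.39 -0.05  0.   -1.13  2.68]
(624, -150, 160) -62 [ 0.07  0.35 -0.16  0.   -1.06  1.99]
(624, -150, 160) 118 [ 0.07  0.35 -0.16  0.   -1.06 -1.15]
(624, -150, 160) 0 None
(624, -150, 160) 180 [ 0.07  0.35 -0.16  0.   -1.06 -0.07]
(624, -150, 160) 2 None
(511, -152, 160) -62 [ 0.08  0.18 -0.39  0.   -0.99  1.98]
(511, -152, 160) 118 [ 0.08  0.18 -0.39  0.   -0.99 -1.16]
(511, -152, 160) 0 None
(511, -152, 160) 180 [ 0.08  0.18 -0.39  0.   -0.99 -0.08]
(511, -152, 160) 2 None
1 2.975 [659.93010997 140.38783451 180.01547284] [ 0.5   0.39 -0.05 -0.   -1.13 -1.58]
```

View pics/w1.png

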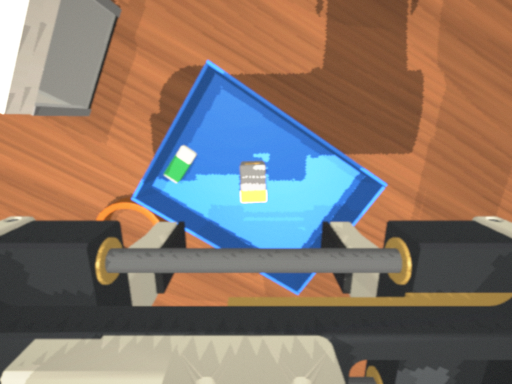

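The wrist view shows the battery at (253,182), its long axis almost vertical in the image, so the jaws are nearly aligned. The eraser is at (180,164), well clear of the jaws. I'll measure the battery from its mask next.

```bash
python3 - <<'E'
from h import *
im=cv2.imread("pics/w1.png")[:,:,::-1].copy();s=np.load("w1.npy");cw=cam2world("wrist",dict(tcp_pos=s[:3],eef_rot=s[3:]))
H=hsv(im);h,S,v=cv2.split(H)
m=~((h>95)&(h<125)&(S>110));k=np.zeros_like(m);k[150:212,225:285]=m[150:212,225:285]
print("cam",cw[1][:3,3])
for A,c,r,l in blobs(k,30):
    P=cast(cw,cv2.boxPoints(r),36);print(A,c,r,P[:,:2].round(1).tolist(),np.linalg.norm(np.diff(P,axis=0),axis=1).round(1))
y=k&(h>18)&(h<35)&(S>120)
for A,c,r,l in blobs(y,30): print("yel",A,c,r,cast(cw,cv2.boxPoints(r),36)[:,:2].round(1).tolist())
for r in range(156,210,3): print(r,np.where(k[r])[0][[0,-1]] if k[r].any() else None,im[r,253])
E
```

```text
cam [594.546633   106.71612497 337.58912082]
1139 [252.62949956 182.41527656] ((253.0, 182.0), (42.0, 28.0), 90.0) [[644.8, 115.1], [629.7, 143.3], [673.8, 167.6], [689.6, 138.1]] [32.  50.4 33.4]
229 [276.19213974 188.99563319] ((276.0, 190.5), (17.0, 16.0), 90.0) [[650.7, 156.2], [642.0, 172.7], [660.0, 183.0], [668.9, 166.3]] [18.7 20.8 19. ]
156 [262 267] [ 93 183 254]
159 [264 266] [ 71 139 235]
162 [241 263] [153 134 112]
165 [240 265] [178 172 161]
168 [239 265] [228 224 218]
171 [240 265] [182 177 169]
174 [240 265] [183 179 172]
177 [240 265] [243 240 234]
180 [240 265] [179 175 168]
183 [240 284] [216 211 202]
186 [237 284] [253 252 249]
189 [240 284] [254 252 244]
192 [239 284] [255 255 139]
195 [239 283] [255 255 135]
198 [239 280] [255 255 134]
201 [239 267] [255 255 187]
204 None [123 227 255]
207 None [121 227 255]
```

```bash
python3 - <<'E'
from h import *
q=quat(np.radians(118.5))
bot.move_gripper(60,20)
bot.move_ptp((661.5,141.6,90),q)
bot.line_to((661.5,141.6,20),80)
s=bot.read_state();print(s["t"],s["tcp_pos"],s["contact_force"])
bot.move_gripper(0,25);s=bot.read_state();print("w",s["width"],s["contact_force"])
bot.line_to((661.5,141.6,220),150);bot.pause(.2)
s=bot.read_state();print(s["t"],"w",s["width"],s["tcp_pos"],s["contact_force"])
# over to a view of the collector
bot.move_ptp((640,-60,240),quat(np.radians(180)));bot.pause(.3)
s=bot.read_state();im=bot.camera("wrist");np.save("w2.npy",np.r_[s["tcp_pos"],s["eef_rot"]]);cv2.imwrite("pics/w2.png",im[:,:,::-1])
cv2.imwrite("pics/side2.png",bot.camera("side")[:,:,::-1]);print(s["t"],s["width"],s["tcp_pos"])
E
```

```text
5.2 [661.94180871 141.78180765  20.4681867 ] [-0.01032907  0.2246096   0.0850942 ]
w 30.17564386978725 [-0.54768709  0.50017272  1.3691726 ]
7.4833 w 29.808274580294036 [661.28512007 141.49011171 219.20010899] [ 0.16983378  0.4383964  -1.28039516]
9.0167 30.04560331554785 [640.05122323 -59.5216854  239.87057749]
```

View pics/w2.png

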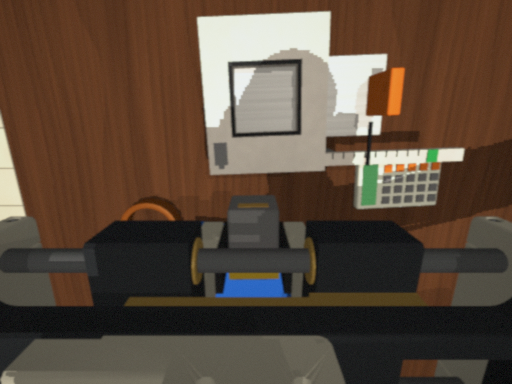

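The battery is held at 30 mm width. The well frame is at (229..302, 60..136), the tab at (388,92), the pointer at (369,128) and the green band at (432,156). I'll measure the well and the collector's yaw.

```bash
python3 - <<'E'
from h import *
im=cv2.imread("pics/w2.png")[:,:,::-1].copy();s=np.load("w2.npy");cw=cam2world("wrist",dict(tcp_pos=s[:3],eef_rot=s[3:]))
H=hsv(im);h,S,v=cv2.split(H);print("cam",cw[1][:3,3])
m=v<75;k=np.zeros_like(m);k[50:146,220:312]=m[50:146,220:312]
def rep(n,msk,z,amin):
  for A,c,r,l in blobs(msk,amin):
    P=cast(cw,cv2.boxPoints(r),z);e=P[1]-P[0];print(n,A,P[:,:2].round(1).tolist(),"mid",P.mean(0).round(1),np.linalg.norm(np.diff(P,axis=0),axis=1).round(1),"ang",np.degrees(np.arctan2(e[1],e[0])).round(2))
rep("well",k,115,60)
hull=[l for A,c,r,l in blobs(k,60)][0]
filled=cv2.convexHull(np.argwhere(hull)[:,::-1].astype(np.int32))
f=np.zeros(k.shape,np.uint8);cv2.fillPoly(f,[filled],1)
rep("inner",(f>0)&(~k)&(v>90),100,100)
g=(h>45)&(h<85)&(S>120);k2=np.zeros_like(g);k2[145:166,420:445]=g[145:166,420:445];rep("band",k2,98,10)
o=(h<14)&(S>200)&(v>80);k3=np.zeros_like(o);k3[60:120,364:410]=o[60:120,364:410];rep("tab",k3,150,30)
b=(v>160)&(h<14)&(S>200);k3[:]=0;k3[60:120,364:410]=b[60:120,364:410];rep("tabbright",k3,150,30)
d=(S<70)&(v>95);k4=np.zeros_like(d);k4[0:185,190:345]=d[0:185,190:345];
ys,xs=np.where(k4)
# deck outline edges: left (x far) and bottom (+y side) by line fits
L=np.array([[np.where(k4[r,190:225])[0][0]+190-.5,r] for r in range(25,165)]);B=np.array([[c,np.where(k4[100:185,c])[0][-1]+100.5] for c in range(215,328)])
for n,E in(("x+edge",L),("y+edge",B)):
  P=cast(cw,E,115);vx,vy,x,y=cv2.fitLine(P[:,:2].astype(np.float32),cv2.DIST_HUBER,0,.01,.01).ravel();print(n,x,y,np.degrees(np.arctan2(vy,vx)))
E
```

```text
cam [ 639.55345881 -132.10136753  397.4491949 ]
well 929 [[663.3, -183.8], [594.4, -186.3], [587.9, -115.8], [662.0, -112.9]] mid [ 626.9 -149.7  115. ] [69.  70.8 74.1] ang -177.95
inner 4149 [[661.5, -182.5], [595.8, -183.9], [591.2, -117.6], [661.3, -116.1]] mid [ 627.4 -150.   100. ] [65.7 66.4 70.1] ang -178.79
band 105 [[443.2, -84.9], [443.4, -98.5], [433.6, -97.0], [433.3, -83.3]] mid [438.4 -90.9  98. ] [13.7  9.8 13.7] ang -89.27
tab 1080 [[537.9, -135.4], [539.2, -175.5], [510.4, -173.3], [507.8, -133.1]] mid [ 523.8 -154.3  150. ] [40.1 28.8 40.4] ang -88.25
tabbright 277 [[520.9, -134.4], [521.9, -174.4], [510.3, -173.3], [508.8, -133.2]] mid [ 515.5 -153.8  150. ] [40.  11.6 40.1] ang -88.61
x+edge 690.42896 -152.48033 -87.65269
y+edge 621.4873 -74.67684 2.0261166
```

View pics/side2.png

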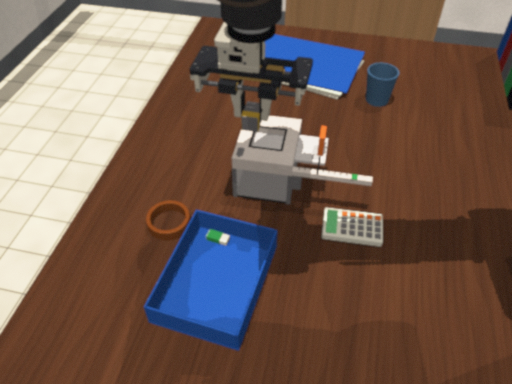

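The collector sits at (627.3,-150) with a yaw of 2°. The tab and band positions predicted from that (514.6,-154) and (438.3,-90.5) match the measured ones. The side view shows the basket empty except for the eraser. I'll place the battery now.

```bash
python3 - <<'E'
from h import *
q=quat(np.radians(182));C=(627.3,-150)
bot.line_to((*C,200),150,q)
bot.line_to((*C,130),80);bot.line_to((*C,117.5),30);bot.pause(.2)
s=bot.read_state();print(s["t"],s["tcp_pos"],s["width"],s["contact_force"])
bot.move_gripper(48);bot.pause(.3);s=bot.read_state();print(s["width"],s["contact_force"])
bot.line_to((*C,170),80)
bot.line_to((627,-70,240),150);bot.pause(.2)
s=bot.read_state();im=bot.camera("wrist");np.save("w3.npy",np.r_[s["tcp_pos"],s["eef_rot"]]);cv2.imwrite("pics/w3.png",im[:,:,::-1]);print(s["t"],s["tcp_pos"])
E
```

```text
11.7167 [ 627.41511976 -150.01067394  117.67154282] 30.132898179583226 [ 0.74235485  0.17025363 -0.44227516]
47.910395259839625 [-0.19243429  0.48950208  0.25003929]
14.4583 [626.66352239 -70.64930856 239.18241669]
```

View pics/w3.png

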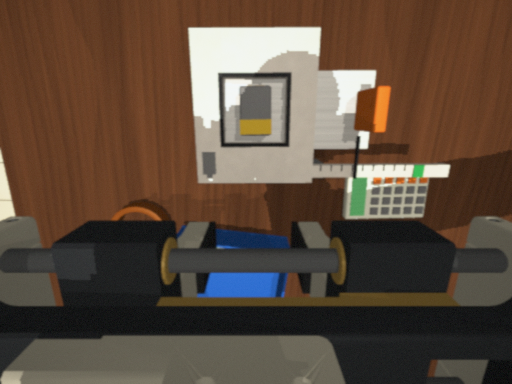

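The battery stands upright in the well, centred at about (255,110), and has been released. Next I'll grip the tab and pull.

```bash
python3 - <<'E'
from h import *
a=np.radians(2);q=quat(np.radians(182));ex=np.array([np.cos(a),np.sin(a),0]);T=np.array([627.3,-150,0])-113*ex
z=lambda h:np.array([0,0,h])
bot.move_gripper(38,50)
bot.line_to(T+z(200),150,q)
bot.line_to(T+z(113),80)
s=bot.read_state();print(s["t"],s["tcp_pos"],s["contact_force"])
bot.move_gripper(0,55);s=bot.read_state();print("w",s["width"],s["tcp_pos"],s["contact_force"])
for d in (25,50,74):
    bot.line_to(T+z(113)-d*ex,40);bot.pause(.2)
    s=bot.read_state();print(d,s["t"],s["width"],((T-s["tcp_pos"])@ex).round(1),s["contact_force"].round(1))
im=bot.camera("wrist");np.save("w4.npy",np.r_[s["tcp_pos"],s["eef_rot"]]);cv2.imwrite("pics/w4.png",im[:,:,::-1])
t=bot.camera("top");cv2.imwrite("pics/top4.png",cv2.resize(t[130:310,230:370],None,fx=4,fy=4,interpolation=cv2.INTER_CUBIC)[:,:,::-1]);cv2.imwrite("pics/top4raw.png",t[:,:,::-1])
sd=bot.camera("side");cv2.imwrite("pics/side4.png",cv2.resize(sd[60:210,220:400],None,fx=4,fy=4)[:,:,::-1])
E
```

```text
17.3333 [ 514.78223003 -153.9688038   113.53857528] [-0.35319082  0.65852754  0.53651769]
w 11.726447637541938 [ 515.03221478 -153.91591375  113.19236612] [ 2.400306   -0.22527002 -0.90704853]
25 18.8583 12.05509380042442 24.0 [ 4.8 -1.1 -2.4]
50 19.8333 11.888681622854932 48.4 [ 8.6 -2.3 -6. ]
74 20.7833 11.757705463696656 71.9 [10.3 -3.5 -8.8]
```

View pics/w4.png

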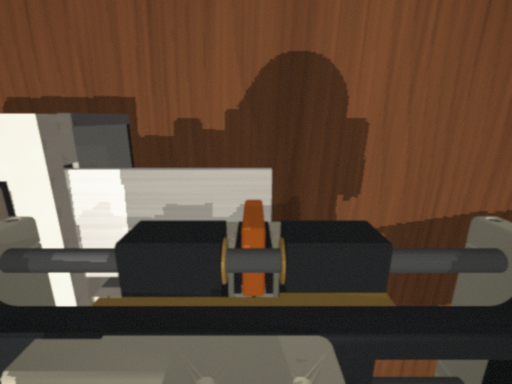

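View pics/side4.png

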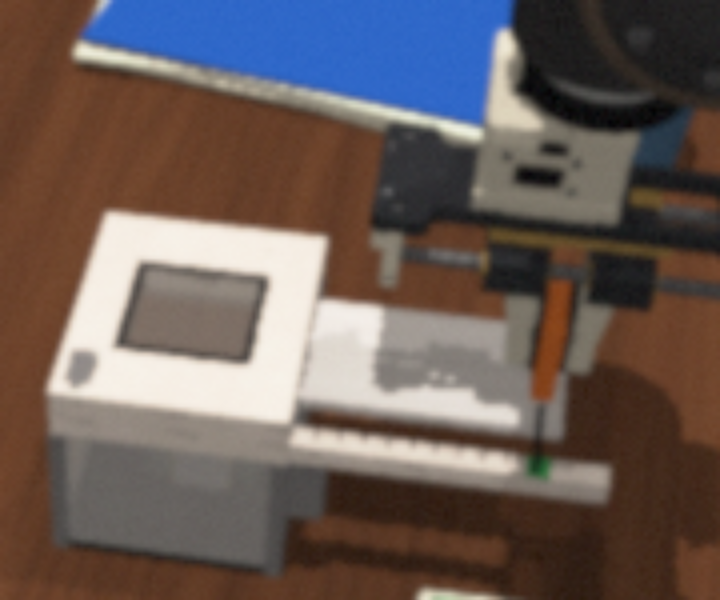

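The side view shows the black pointer at (538,465) inside the green band and the well empty. I'll nudge it toward the middle, check for creep, and look from above.

```bash
python3 - <<'E'
from h import *
a=np.radians(2);ex=np.array([np.cos(a),np.sin(a),0]);T=np.array([627.3,-150,113])-113*ex
bot.line_to(T-75.5*ex,20);cs=cam2world("side")
for i in range(3):
    bot.pause(.7);s=bot.read_state();sd=bot.camera("side");h,S,v=cv2.split(hsv(sd));
    k=np.zeros(v.shape,bool);k[165:190,345:362]=((h>45)&(h<85)&(S>90))[165:190,345:362]
    print(s["t"],s["width"].round(2),((T-s["tcp_pos"])@ex).round(2),s["contact_force"].round(1),[(c.round(1),cast(cs,c,98)[0].round(1)) for A,c,r,l in blobs(k,4)])
t=bot.camera("top")
A=cv2.resize(t[150:300,265:365],None,fx=4,fy=4,interpolation=cv2.INTER_CUBIC);B=cv2.resize(sd[160:192,330:378],None,fx=8,fy=8,interpolation=cv2.INTER_CUBIC)
o=np.zeros((600,800,3),np.uint8);o[:,:400]=A;o[:256,410:794]=B;cv2.imwrite("pics/fin.png",o[:,:,::-1])
E
```

```text
Traceback (most recent call last):
AttributeError: 'float' object has no attribute 'round'
```

```bash
python3 - <<'E'
from h import *
a=np.radians(2);ex=np.array([np.cos(a),np.sin(a),0]);T=np.array([627.3,-150,113])-113*ex
for i in range(3):
    bot.pause(.7);s=bot.read_state();print(round(s["t"],2),round(s["width"],2),round((T-s["tcp_pos"])@ex,2),s["contact_force"].round(1))
sd=bot.camera("side");t=bot.camera("top")
A=cv2.resize(t[150:300,265:365],None,fx=4,fy=4,interpolation=cv2.INTER_CUBIC);B=cv2.resize(sd[160:192,330:378],None,fx=8,fy=8,interpolation=cv2.INTER_CUBIC)
o=np.zeros((600,800,3),np.uint8);o[:,:400]=A;o[:256,410:794]=B;cv2.imwrite("pics/fin.png",o[:,:,::-1])
E
```

```text
22.63 11.95 73.37 [10.6 -4.9 -9.8]
23.33 11.9 73.35 [10.7 -4.7 -9.2]
24.03 11.81 73.36 [10.3 -2.9 -9.4]
```

View pics/fin.png

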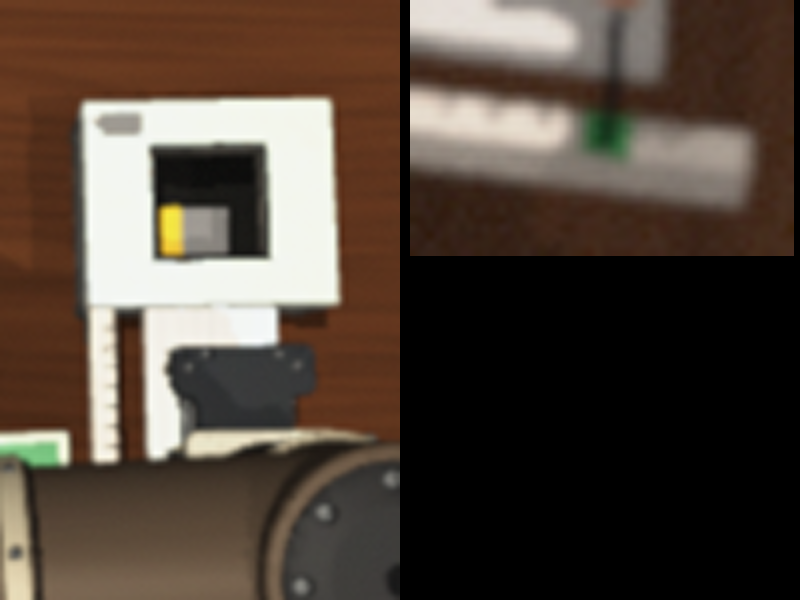

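The pointer stands in the middle of the green band. Through the well the battery shows at (195,230), about 17 px long, which is the size it would have on the box floor. The hold is steady, so I'm handing in.

```bash
python3 -c "
from plant import bot
bot.close_job()"
```

```text
the job is handed in; nothing more can be done
```

The battery is in the box, and I handed the job in with the gripper still holding the slide out at the green band. The run took about 24 s of the 64 s allowed.

- **Placing:** I lifted the battery out of the basket and set it upright near the middle of the well on the closed slide. The wrist camera showed it released there before I pulled.
- **Pulling:** I pinched the orange tab with 55 N and pulled. The arm reads about 73.4 mm out (band 68–80 mm), and the side view shows the pointer in the middle of the green band.
- **Holding:** Over the last 1.4 s the position stayed steady to 0.02 mm. The fingers felt about 10–11 N along the pull, which matches the spring.
- **Battery dropped:** From above, the well is open and the battery shows through it. Its size in the picture fits the box floor; part of it is hidden by the well's front edge.

The arm stopped about 2 mm short of each commanded pull because of the spring, so I commanded 1.5 mm more to centre the pointer. A script error during that step only affected a printout; the move itself finished. There was also an unexplained downward force of about 9 N at the end, well below the limits. I gave the tape roll, calculator and eraser no separate check at the end, but no move touched them.

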